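# Grade the mini cakes from light to dark in the display

### The arm

A 6-joint arm with a two-finger parallel gripper is mounted at the origin on the work surface. World frame = base frame: x ahead of the robot, y to its left, z up, the work surface at z = 0. Lengths are in mm, angles in rad, forces in N, time in s.
With the tool pointing down it reaches from about 250 to 800 mm from the base axis. Payload 8.5 kg.
Tool frame: the origin (TCP) lies at the very end of the fingers, on their centre line; the grasp point (between the pads) lies 19 mm behind it (robot.hold_point_z is the distance from the TCP to the grasp point, in mm); z points along the fingers, y is the line along which they close (so a half turn about z gives the same grasp; the last joint's range is limited). The gripper opens to 85 mm and grips with 20 to 120 N. Pads are 22 mm wide; open, the fingers measure 114 mm over their backs; the gripper's body (76 mm by 85 mm) begins 54 mm behind the grasp point. The pads swing forward as they close: fully open they stand 13 mm farther back than shut.
Start: joints at [1.318, 0.238, -0.013, 1.319, 0, 1.571], TCP at [131.298, 508.271, 231.276] pointing down, gripper open.
Joint ranges: [-2.66, 2.66], [-1.03, 1.9], [-1.14, 1.46], [-1.82, 2.27], [-1.45, 1.34], [-3.14, 3.14]. Speed limits (rad/s): [2.22, 2.22, 2.79, 3.14, 3.14, 3.14].

### API

Orientations are given as a 3x3 rotation matrix whose columns are the frame's x, y, z axes.
In Python, from cell import robot, eyes, job_done gives the robot as it stands.
- The arm moves only by the shell command python3 -m creep 'ROWS'. ROWS is JSON, a list of rows, each a list of 7 numbers: the shift along the world's x, y, z scaled (see below), then the turn, a rotation vector about the world's x, y, z scaled (see below), then the opening, from -1 (shut) to 1 (fully open). A call has 1 to 5 rows; each row shifts and turns the commanded pose from where the row before left it; what a row does not reach is not made up. The controller multiplies each number of a shift by 0.05 m and each number of a turn by 45 degrees. A row lasts 1/8 s, in which the tool goes at most 62.5 mm and 10.7 degrees, less where a joint would pass 70% of its speed; a pose out of reach is approached as far as the arm can. A call with a number of a shift or a turn outside -1 to 1 is refused whole. A call with a gripper value outside its range is refused whole. The fingers move at their own pace and stop on an object; the grip force is fixed at half the most. Time passes only in rows, so rows that do not move let the fingers close. It gives the time, the measured TCP pose, the force, the opening and the grip force at its end, in the units of the state.
- robot.get_obs(): the state, without advancing time (a new reading comes with each control period).
- eyes.grab_frame(name): name is "side" or "top"; returns a dict with "pixels" (420x560x3 uint8, red, green, blue), "fx", "fy", "cx", "cy" (pixels), "R" (3x3) and "t" (3): a world point X has camera coordinates R X + t. Camera axes: x right, y down, z forward; pixel columns grow to the right and rows downward; lengths in mm; the calibration is good to about 2 mm. A picture is of the moment at which its call begins. There is no depth.
- job_done(): hands the job in; it is judged then, once.
The state is a dict: "time_s": time; "q": joint angles; "qvel": joint speeds; "joint_torque": joint torques, N m; "tool_pos": TCP position; "tcp_rot": TCP orientation; "ft_force": force on the tool from outside, world axes, zero at the start; "ft_torque": the same for the moment, N m; "finger_gap": opening from 0.0 (shut) to 1.0 (fully open); "grip_force": force on a finger pad.
Only numpy, scipy, OpenCV 4.12 (cv2) and the standard library are available. Lean on these libraries where they do the work, as an engineer would, in place of code of your own. Each camera call takes 0.05 s, during which the arm holds its last target. There are 200 camera calls.

### The job

Dress the display row: stand the cream, caramel, milk-chocolate and dark-chocolate mini cakes on the four round white boards, one centred on each, graded from lightest to darkest with the lightest next to the big white coconut cake. Keep them upright all the way, and leave the green pistachio one where it stands.

Things in the scene. Friction and masses are not known exactly. Their poses are not given: they have to be found in the camera images.
- mini_cream: Mini display cake (hard iced dummy, safe to grip round its side), pale cream-white, with a small red cherry on top: a rigid upright cylinder 60 mm in diameter and 50 mm tall (decoration up to 10 mm more), about 0.12 kg; origin at the centre of its underside, z up; round, so its yaw does not matter. It starts loose and upright on the counter.
- mini_caramel: Mini display cake (hard iced dummy, safe to grip round its side), caramel tan-orange, with orange mandarin pieces on top: a rigid upright cylinder 60 mm in diameter and 50 mm tall (decoration up to 10 mm more), about 0.12 kg; origin at the centre of its underside, z up; round, so its yaw does not matter. It starts loose and upright on the counter.
- mini_milk: Mini display cake (hard iced dummy, safe to grip round its side), milk-chocolate mid-brown, with six dark cookie halves in a ring on top: a rigid upright cylinder 60 mm in diameter and 50 mm tall (decoration up to 10 mm more), about 0.12 kg; origin at the centre of its underside, z up; round, so its yaw does not matter. It starts loose and upright on the counter.
- mini_dark: Mini display cake (hard iced dummy, safe to grip round its side), very dark chocolate, nearly black, with a red star on top: a rigid upright cylinder 60 mm in diameter and 50 mm tall (decoration up to 10 mm more), about 0.12 kg; origin at the centre of its underside, z up; round, so its yaw does not matter. It starts loose and upright on the counter.
- mini_pistachio: Mini display cake of the same kind and size, pistachio green with white icing drops and a raspberry on top: 60 mm wide, 50 mm tall, loose, origin at the centre of its underside. It is not part of the row and stays where it is. A steel sugar shaker 54 mm wide and 98 mm tall (not listed) also stands among the mini cakes, which stand 90 mm or more apart, centre to centre.
- board_a: One of four identical round white cake boards, fixed on the dark slate display deck: 90 mm in diameter, 3 mm thick; origin at the centre of its underside, which is 6 mm above the counter, so a cake standing on it has its underside 9 mm above the counter. The four lie in one straight row, 100 mm apart; which letter lies where in the row changes from start to start.
- board_b: One of four identical round white cake boards, fixed on the dark slate display deck: 90 mm in diameter, 3 mm thick; origin at the centre of its underside, which is 6 mm above the counter, so a cake standing on it has its underside 9 mm above the counter. The four lie in one straight row, 100 mm apart; which letter lies where in the row changes from start to start.
- board_c: One of four identical round white cake boards, fixed on the dark slate display deck: 90 mm in diameter, 3 mm thick; origin at the centre of its underside, which is 6 mm above the counter, so a cake standing on it has its underside 9 mm above the counter. The four lie in one straight row, 100 mm apart; which letter lies where in the row changes from start to start.
- board_d: One of four identical round white cake boards, fixed on the dark slate display deck: 90 mm in diameter, 3 mm thick; origin at the centre of its underside, which is 6 mm above the counter, so a cake standing on it has its underside 9 mm above the counter. The four lie in one straight row, 100 mm apart; which letter lies where in the row changes from start to start.
- coconut_cake: The big white coconut cake with red cherries, 150 mm wide, 100 mm tall, on a 190 mm board, fixed; origin at the centre of that board's underside. It stands in line with the row of boards beyond its left or right end, 150 mm from the nearest board's centre; a big black cake of that size ends the row likewise. Black price tickets, 45 mm high, stand 100 mm behind the row.
Things that resemble listed ones, but are neither listed nor needed, are in the scene too. Of the things that look like the mini_dark, take the one that is farthest from the robot's base at the start. There is more than one size of the mini_caramel; the job needs the smaller.

How it is judged:
By the outcome, as a careful person would: the job done as asked, in the order asked, and still so for the second after the job is handed in, with the robot touching nothing.
It also fails if it takes over 99 s, if anything falls off the work surface, if the arm or the gripper's body presses on something with over 40 N, if the wrist force passes 120 N, or if a joint passes its speed limit or range.

## Working session

There is one attempt and no reset: what is moved stays moved. The work goes in short steps, Python scripts to look and compute and a shell command to move; the robot and the scene stay as the last step left them, time stands still between calls to the robot, and variables do not carry over. Pictures are saved under pics/ and viewed, at most 14 in all, crops included, and the job is handed in when it is done.

```bash
mkdir -p pics; ls
python3 - <<'E'
from cell import robot, eyes
import cv2,numpy as np
for n in("top","side"):
    f=eyes.grab_frame(n); cv2.imwrite(f"pics/{n}0.png",f["pixels"][:,:,::-1])
    np.savez(f"{n}0.npz",**f)
    print(n,f["fx"],f["fy"],f["cx"],f["cy"],(-np.array(f["R"]).T@f["t"]).round(),np.array(f["R"]).round(3).tolist())
o=robot.get_obs(); print(o["time_s"],o["tool_pos"],o["tcp_rot"],o["finger_gap"])
E
```

```text
pics
top 408.2211857743048 408.2211857743048 282.54291287016497 199.5218647388214 [421.  12. 988.] [[-0.018, -1.0, -0.002], [-0.995, 0.018, -0.094], [0.094, 0.0, -0.996]]
side 424.8805919226407 424.8805919226407 272.5945072890532 200.23208876268626 [ 385. -803.  751.] [[0.989, -0.148, -0.011], [-0.103, -0.635, -0.765], [0.106, 0.758, -0.644]]
0.1 [131.20225754 507.95804787 230.77125023] [[-9.68225330e-01  2.50079220e-01 -3.06928396e-04]
 [ 2.50079408e-01  9.68224589e-01 -1.19817513e-03]
 [-2.46308068e-06 -1.23685998e-03 -9.99999235e-01]] 0.9983469665953415
```

View pics/top0.png

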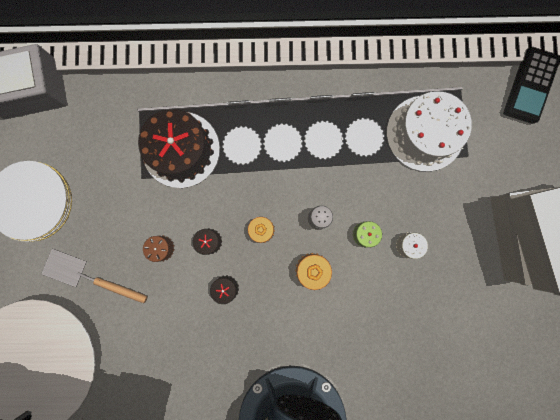

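View pics/side0.png

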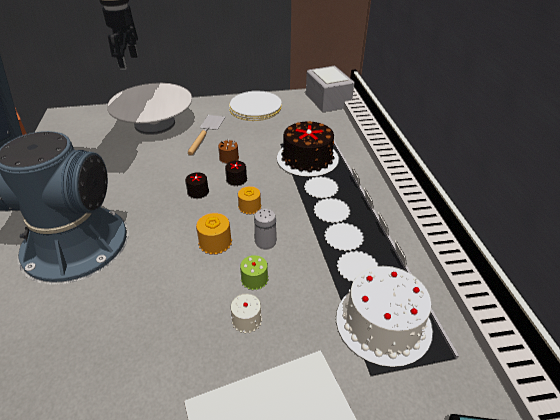

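The top view shows the coconut cake at the right end of the row (433,130). The boards are at (242,145), (282,142), (323,140) and (365,137). The mini cakes are cream (414,246), pistachio (369,234), small caramel (261,229), far dark (206,241) and milk (157,249). The large caramel (314,272) and near dark (223,290) are decoys, and the shaker is at (321,217).

```bash
cat > m.py <<'E'
import cv2,numpy as np
def ray(f,uv,z):
    R=np.array(f["R"]);C=-R.T@f["t"]
    d=R.T@np.array([(uv[0]-f["cx"])/f["fx"],(uv[1]-f["cy"])/f["fy"],1]); return (C+d*(z-C[2])/d[2])[:2]
def proj(f,X):
    c=np.array(f["R"])@X+f["t"]; return np.array([f["fx"]*c[0]/c[2]+f["cx"],f["fy"]*c[1]/c[2]+f["cy"]])
def blob(mask,uv):
    "contour nearest to uv -> hull moments centroid, circle, area"
    cs,_=cv2.findContours(mask.astype(np.uint8)*255,cv2.RETR_EXTERNAL,cv2.CHAIN_APPROX_NONE)
    cs=[c for c in cs if cv2.contourArea(c)>80]
    c=max(cs,key=lambda c:cv2.pointPolygonTest(c,tuple(map(float,uv)),True))
    h=cv2.convexHull(c);m=cv2.moments(h)
    return np.array([m["m10"],m["m01"]])/m["m00"],cv2.boundingRect(c),m["m00"]
def masks(px):
    hsv=cv2.cvtColor(px,cv2.COLOR_RGB2HSV);H,S,V=[hsv[:,:,i].astype(int) for i in range(3)]
    return dict(white=(V>185)&(S<60),sat=(S>90)&(V>70),dark=(V<50)|((S>120)&(V>60)))
E
python3 - <<'E'
from m import *
pts=dict(top=dict(board1=(365,137),board2=(323,140),board3=(282,142),board4=(242,145),cream=(414,249),caramel=(261,229),milk=(155,249),dark=(206,242),pist=(369,234)),
 side=dict(board2=(343,237),board3=(332,210),board4=(321,187),cream=(246,312),caramel=(249,200),milk=(228,152),dark=(236,173),pist=(254,272)))
for n in pts:
    f=dict(np.load(n+"0.npz"));M=masks(f["pixels"])
    for k,uv in pts[n].items():
        mk=M["white" if k[0]=="b" or k=="cream" else "dark" if k=="dark" else "sat"]
        if n=="side" and k=="cream": 
            px=f["pixels"].astype(int); mk=px.min(2)>135; mk|=M["sat"]
        try:c,bb,a=blob(mk,uv)
        except Exception as e: print(n,k,e);continue
        if k[0]=="b": X=ray(f,c,9); e=""
        else:
            # silhouette centroid of the cylinder: iterate xy so predicted hull centroid matches
            th=np.linspace(0,2*np.pi,40); X=ray(f,c,30)
            for _ in range(5):
                P=np.array([proj(f,np.array([X[0]+30*np.cos(t),X[1]+30*np.sin(t),z])) for t in th for z in(0,50)],np.float32)
                m=cv2.moments(cv2.convexHull(P)); p=np.array([m["m10"],m["m01"]])/m["m00"]
                X=X+ray(f,c,30)-ray(f,p,30)
            e=round(m["m00"])
        print(n,k,c.round(1),bb,a,"exp",e,X.round(1))
E
```

```text
top board1 [364.1 136.7] (345, 118, 39, 38) 1081.0 exp  [ 664.3 -189.8]
top board2 [323.4 139.4] (305, 121, 38, 38) 1086.5 exp  [659.4 -90.2]
top board3 [282.5 142.3] (264, 124, 38, 38) 1079.0 exp  [654.1   9.8]
top board4 [241.5 144.9] (223, 127, 38, 37) 1070.5 exp  [649.6 110. ]
top cream [414.8 245.3] (403, 233, 25, 25) 467.5 exp 693 [ 399.  -294.5]
top caramel [260.5 229.4] (248, 217, 27, 26) 525.0 exp 546 [442.2  64.5]
top milk [155.6 248.5] (143, 236, 26, 26) 510.5 exp 687 [402.4 310.9]
top dark [155.5 248.5] (143, 236, 26, 26) 483.5 exp 687 [402.4 311.1]
top pist [368.4 233.9] (356, 222, 26, 25) 497.0 exp 626 [ 427.3 -186.9]
side board2 [343.5 236.3] (325, 223, 38, 28) 783.0 exp  [658.4 -93.4]
side board3 [331.2 210. ] (314, 199, 36, 23) 628.5 exp  [653.4   6.3]
side board4 [320.7 187. ] (304, 177, 34, 21) 525.5 exp  [648.8 106. ]
side cream [231.9 277.6] (0, 83, 522, 337) 129040.5 exp 875 [ 377.8 -193.4]
side caramel [249.  199.5] (238, 186, 23, 28) 532.0 exp 581 [442.7  64.7]
side milk [227.8 149.9] (218, 140, 20, 23) 306.5 exp 428 [403.2 313.6]
side dark [232.2 162.8] (219, 140, 28, 46) 885.0 exp 465 [411.5 241.8]
side pist [253.7 272.1] (240, 255, 28, 35) 783.5 exp 850 [ 426.5 -185.5]
```

Run:
```python
from m import *
f=dict(np.load("top0.npz"));px=f["pixels"].astype(int);M=masks(f["pixels"])
for k,uv in dict(cream=(414.8,245.3),caramel=(260.5,229.4),milk=(155.6,248.5),pist=(368.4,233.9)).items(): print(k,ray(f,uv,50).round(1))
s=dict(np.load("side0.npz"));
for t in(35,45,55):
  for n,g,uv,z in(("top",f,(206,241),50),("side",s,(236,174),0)):
    x,y=uv; m=np.zeros((420,560),bool); m[y-18:y+19,x-20:x+21]=True
    p=g["pixels"].astype(int); mk=m&((p.max(2)<t)|(p[:,:,0]-p[:,:,1]>40))
    if n=="side": mk[:160]=False
    c,bb,a=blob(mk,uv); print(t,n,c.round(1),bb,a,ray(g,c,50 if n=="top" else 25).round(1))
hsv=s["pixels"][290:340:5,225:270:5]; 
# cream side: bounding columns/rows by warm-white threshold in window
p=s["pixels"].astype(int);m=np.zeros((420,560),bool);m[290:334,225:270]=True
for t in(150,165,180):
  c,bb,a=blob(m&((p.max(2)>t)),(246,312)); print(t,c.round(1),bb,a,ray(s,c,25))
```

```text
cream [ 399.3 -287.7]
caramel [441.9  64.1]
milk [402.8 304.3]
pist [ 427.2 -182.8]Traceback (most recent call last):
  File "<stdin>", line 10, in <module>
  File "m.py", line 11, in blob
    c=max(cs,key=lambda c:cv2.pointPolygonTest(c,tuple(map(float,uv)),True))
ValueError: max() iterable argument is empty
```

```bash
python3 -m creep '[[0.8,-0.6,0,0,0,-0.21,1],[0.8,-0.6,0,0,0,-0.21,1],[0.8,-0.6,0,0,0,-0.21,1],[0.8,-0.6,0,0,0,-0.21,1],[0.8,-0.6,0,0,0,-0.21,1]]'
python3 -m creep '[[0.4,-0.8,0,0,0,-0.21,1],[0.4,-0.8,0,0,0,-0.21,1],[0.4,-0.8,0,0,0,-0.21,1],[0.2,-0.8,0,0,0,0,1],[0,-0.8,0,0,0,0,1]]'
python3 - <<'E'
from cell import robot
o=robot.get_obs();print(o["tool_pos"],o["tcp_rot"],o["q"],o["ft_force"])
E
```

```text
time_s: 0.72
tool_pos: [332.3, 357.1, 231.1]
tcp_rot: [[-0.469, 0.883, -0.0], [0.883, 0.469, -0.0], [-0.0, -0.0, -1.0]]
ft_force: [0.1, 0.1, -0.0]
finger_gap: 1.002
grip_force: 0.0
time_s: 1.35
tool_pos: [401.7, 156.9, 230.9]
tcp_rot: [[0.002, 1.0, -0.001], [1.0, -0.002, -0.0], [-0.0, -0.001, -1.0]]
ft_force: [0.3, 0.5, -1.0]
finger_gap: 1.001
grip_force: 0.0
[401.65437472 156.85039981 230.8799106 ] [[ 2.00564663e-03  9.99997830e-01 -5.63693823e-04]
 [ 9.99997941e-01 -2.00581999e-03 -3.07142347e-04]
 [-3.08272349e-04 -5.63076644e-04 -9.99999794e-01]] [ 3.72357067e-01  7.80989173e-02 -2.11738816e-01  1.28159540e+00
 -8.10160529e-05  1.94515915e+00] [ 0.30602312  0.46263082 -0.96430685]
```

Run:
```python
from m import *
f=dict(np.load("top0.npz"));s=dict(np.load("side0.npz"))
for n,g,uv,z in(("top",f,(206,241),50),("side",s,(236,174),25)):
    x,y=uv;p=g["pixels"].astype(int)
    print(n,p[y,x-22:x+23:2].max(1).tolist(),p[y-20:y+22:2,x-4].max(1).tolist())
    for t in(60,75,90):
        mk=np.zeros((420,560),bool); mk[y-20:y+20,x-18:x+18]=True
        mk&=(p.max(2)<t)|(p[:,:,0]-p[:,:,1]>50)
        if n=="side":mk[:161]=False
        try:c,bb,a=blob(mk,uv); print(t,n,c.round(1),bb,a,ray(g,c,z).round(1))
        except ValueError: print("none")
p=s["pixels"].astype(int)
print(p[312,222:272:2].max(1).tolist())
```

```text
top [142, 144, 142, 143, 76, 55, 60, 67, 91, 160, 206, 188, 137, 94, 70, 71, 70, 49, 47, 120, 140, 139, 136] [145, 147, 149, 141, 72, 59, 63, 63, 62, 85, 160, 93, 197, 111, 61, 67, 48, 142, 139, 137, 141]
60 top [201.2 241.8] (193, 232, 19, 21) 258.5 [416.  200.1]
75 top [206.6 241.3] (192, 229, 30, 26) 578.5 [417.1 187.9]
90 top [206.6 241.2] (192, 228, 30, 27) 607.0 [417.2 187.8]
side [163, 162, 165, 162, 162, 172, 37, 16, 10, 16, 18, 20, 17, 16, 18, 12, 83, 165, 165, 162, 161, 162, 162] [74, 72, 69, 68, 22, 126, 139, 88, 31, 33, 16, 16, 18, 14, 18, 9, 176, 160, 161, 158, 156]
60 side [235.6 172.8] (225, 161, 22, 25) 434.0 [417.1 190.5]
75 side [234.9 172.4] (223, 161, 24, 25) 462.5 [415.5 192.7]
90 side [234.9 172.4] (223, 161, 24, 25) 468.5 [415.5 192.8]
[161, 159, 156, 160, 169, 183, 221, 218, 217, 217, 220, 202, 218, 216, 217, 217, 218, 223, 138, 101, 161, 162, 157, 152, 156]
```

```bash
python3 -m creep '[[0,-0.9,0,0,0,0,1],[0,-0.9,0,0,0,0,1],[0,-0.9,0,0,0,0,1],[0,-0.9,0,0,0,0,1],[0,-0.9,0,0,0,0,1]]' >/dev/null
python3 -m creep '[[-0.04,-0.9,0,0,0,0,1],[0,-0.9,0,0,0,0,1],[0,-0.9,0,0,0,0,1],[0,-0.9,-0.6,0,0,0,1],[0,-0.8,-0.6,0,0,0,1]]'
python3 -m creep '[[0,0,-0.6,0,0,0,1],[0,0,-0.6,0,0,0,1],[0,0,0,0,0,0,1],[0,0,0,0,0,0,1]]'
python3 - <<'E'
from cell import eyes
import cv2
a=eyes.grab_frame("side")["pixels"][230:370,150:350]; cv2.imwrite("pics/s1.png",cv2.resize(a,None,fx=3.5,fy=3.5)[:,:,::-1])
E
```

```text
time_s: 2.6
tool_pos: [399.2, -288.5, 170.5]
tcp_rot: [[0.002, 1.0, 0.001], [1.0, -0.002, -0.0], [-0.0, 0.001, -1.0]]
ft_force: [0.7, 0.2, -0.3]
finger_gap: 0.999
grip_force: 0.0
time_s: 3.1
tool_pos: [399.7, -286.9, 112.1]
tcp_rot: [[0.001, 1.0, 0.0], [1.0, -0.001, -0.0], [-0.0, 0.0, -1.0]]
ft_force: [-0.3, 1.2, 0.2]
finger_gap: 1.0
grip_force: 0.0
```

View pics/s1.png

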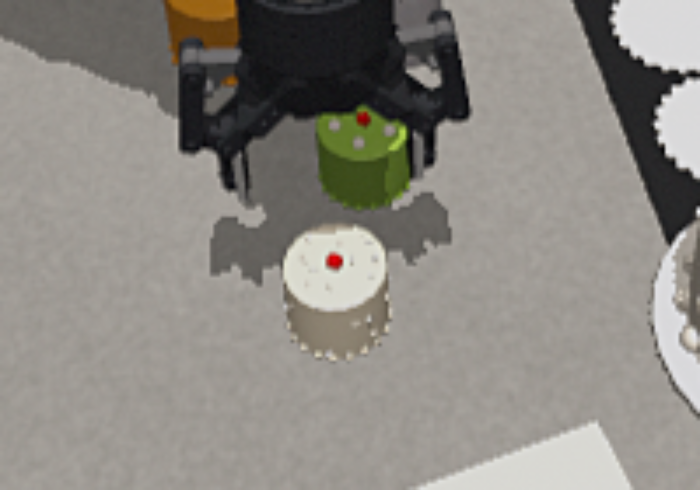

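The crop shows the gripper above and the cream cake below it, with its top-face centre at about (245.7,306.3) in the full side image. I'll check that point with a ray, and the milk cake as well.

Run:
```python
from m import *
s=dict(np.load("side0.npz"))
print(ray(s,(245.7,306.3),50),"cherry",ray(s,(245.4,304.6),55))
# tops of other cakes in side view: predicted pixel of top centre using the top view positions
for k,X in dict(milk=(403,304.3,50),dark=(417,190,50),caramel=(442,64.3,50)).items(): print(k,proj(s,np.array(X)))
a=s["pixels"][125:225,190:290]; cv2.imwrite("pics/s2.png",cv2.resize(a,None,fx=6,fy=6,interpolation=cv2.INTER_NEAREST)[:,:,::-1])
```

```text
[ 399.53601192 -291.26641427] cherry [ 399.24706387 -290.82506139]
milk [227.32338182 144.62465343]
dark [234.94373312 165.76252678]
caramel [248.31842872 192.37113044]
```

View pics/s2.png

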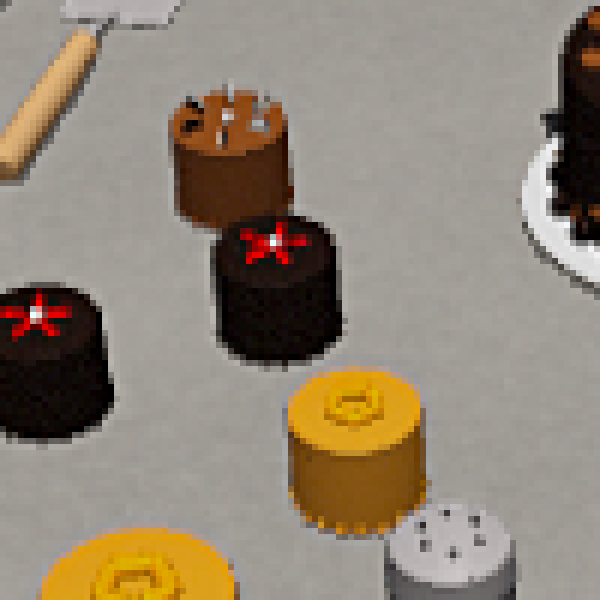

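Both views agree to about 3 mm, so I'm using the averages. Next I descend and grip the cream cake.

```bash
python3 -m creep '[[0,-0.05,-0.6,0,0,0,1],[0,0,-0.6,0,0,0,1],[0,0,-0.5,0,0,0,1],[0,0,-0.3,0,0,0,1],[0,0,0,0,0,0,1]]'
python3 -m creep '[[0,0,0,0,0,0,-1],[0,0,0,0,0,0,-1],[0,0,0,0,0,0,-1],[0,0,0,0,0,0,-1],[0,0,0,0,0,0,-1]]'
python3 -m creep '[[0,0,0,0,0,0,-1],[0,0,0,0,0,0,-1],[0,0,0,0,0,0,-1]]'
```

```text
time_s: 3.78
tool_pos: [399.5, -289.1, 11.5]
tcp_rot: [[0.001, 1.0, -0.0], [1.0, -0.001, 0.0], [0.0, -0.0, -1.0]]
ft_force: [-0.1, 0.3, 0.3]
finger_gap: 0.997
grip_force: 0.0
time_s: 4.4
tool_pos: [400.1, -289.8, 12.8]
tcp_rot: [[0.001, 1.0, 0.002], [1.0, -0.001, -0.001], [-0.001, 0.002, -1.0]]
ft_force: [-0.9, 2.0, 7.6]
finger_gap: 0.689
grip_force: 63.1
time_s: 4.78
tool_pos: [400.1, -289.8, 12.8]
tcp_rot: [[0.001, 1.0, 0.002], [1.0, -0.001, -0.001], [-0.001, 0.002, -1.0]]
ft_force: [-1.6, 0.9, 7.7]
finger_gap: 0.687
grip_force: 63.1
```

```bash
python3 -m creep '[[0,0,0.4,0,0,0,-1],[0,0,0.6,0,0,0,-1],[0,0,0.6,0,0,0,-1]]'
python3 -m creep '[[0.66,0.24,0,0,0,0,-1],[0.66,0.24,0,0,0,0,-1],[0.66,0.24,0,0,0,0,-1],[0.66,0.24,0,0,0,0,-1],[0.66,0.24,0,0,0,0,-1]]' >/dev/null
python3 -m creep '[[0.66,0.24,0,0,0,0,-1],[0.66,0.24,0,0,0,0,-1],[0.66,0.28,0,0,0,0,-1],[0,0,0,0,0,0,-1],[0,0,0,0,0,0,-1]]'
python3 - <<'E'
from cell import eyes
import cv2,numpy as np
for n in("top","side"):
    f=eyes.grab_frame(n);np.savez(n+"1.npz",**f)
    a=f["pixels"][70:270,270:470] if n=="top" else f["pixels"][150:350,270:470]
    cv2.imwrite(f"pics/{n}c1.png",cv2.resize(a,None,fx=2,fy=2)[:,:,::-1])
a=cv2.hconcat([cv2.imread("pics/topc1.png"),cv2.imread("pics/sidec1.png")]);cv2.imwrite("pics/c1.png",a)
E
```

```text
time_s: 5.15
tool_pos: [399.4, -289.3, 92.9]
tcp_rot: [[0.001, 1.0, 0.0], [1.0, -0.001, -0.0], [-0.0, 0.0, -1.0]]
ft_force: [-0.1, -0.2, -2.0]
finger_gap: 0.686
grip_force: 64.8
time_s: 6.4
tool_pos: [662.8, -191.2, 91.4]
tcp_rot: [[0.001, 1.0, -0.001], [1.0, -0.001, -0.0], [-0.0, -0.001, -1.0]]
ft_force: [0.3, -0.6, -1.2]
finger_gap: 0.689
grip_force: 65.1
```

View pics/c1.png

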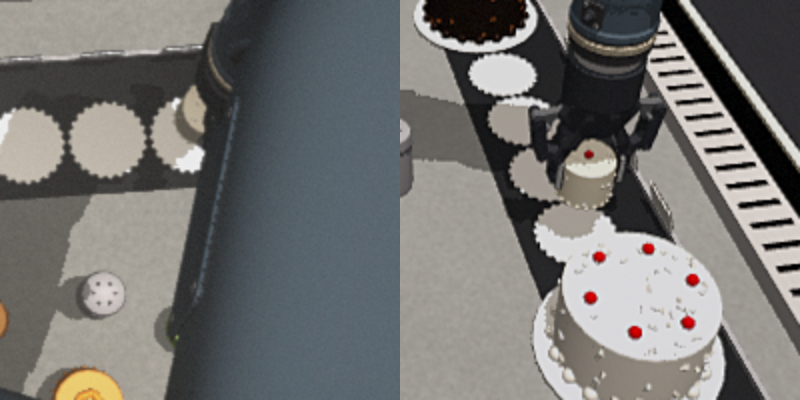

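The cream cake is held upright above board 1, and the coconut cake is clear of it. Lowering it now.

```bash
python3 -m creep '[[0.02,0,-0.5,0,0,0,-1],[0,0,-0.5,0,0,0,-1],[0,0,-0.3,0,0,0,-1],[0,0,-0.08,0,0,0,-1],[0,0,0,0,0,0,-1]]'
```

```text
time_s: 7.12
tool_pos: [664.4, -191.5, 23.0]
tcp_rot: [[0.002, 1.0, 0.001], [1.0, -0.002, -0.0], [-0.0, 0.001, -1.0]]
ft_force: [0.6, -0.2, -1.1]
finger_gap: 0.685
grip_force: 65.1
```

```bash
python3 -m creep '[[0,0,-0.02,0,0,0,-1],[0,0,-0.01,0,0,0,-1],[0,0,0,0,0,0,-1]]'
```

```text
time_s: 7.5
tool_pos: [664.9, -191.4, 21.9]
tcp_rot: [[0.002, 1.0, 0.002], [1.0, -0.002, -0.001], [-0.001, 0.002, -1.0]]
ft_force: [-0.7, 0.1, 5.6]
finger_gap: 0.688
grip_force: 65.6
```

```bash
python3 -m creep '[[0,0,0,0,0,0,1],[0,0,0,0,0,0,1],[0,0,0,0,0,0,1],[0,0,0,0,0,0,1]]'
python3 -m creep '[[0,0,0.4,0,0,0,1],[0,0,0.7,0,0,0,1],[0,0,0.7,0,0,0,1],[-0.6,0.7,0.3,0,0,0,1],[-0.6,0.7,0,0,0,0,1]]'
python3 -m creep '[[-0.6,0.7,0,0,0,0,1],[-0.6,0.7,0,0,0,0,1],[-0.6,0.7,0,0,0,0,1],[-0.6,0.7,0,0,0,0,1],[-0.6,0.7,0,0,0,0,1]]'
python3 -m creep '[[-0.2,0.18,0,0,0,0,1],[0,0,0,0,0,0,1],[0,0,0,0,0,0,1]]'
python3 - <<'E'
from cell import eyes
from m import *
for n in("top","side"):
    f=eyes.grab_frame(n);np.savez(n+"2.npz",**f)
    a=f["pixels"][70:270,270:470] if n=="top" else f["pixels"][130:330,200:400]
    cv2.imwrite(f"pics/{n}c2.png",cv2.resize(a,None,fx=2,fy=2)[:,:,::-1])
    a=f["pixels"]; b=dict(np.load(n+"0.npz"))
cv2.imwrite("pics/c2.png",cv2.hconcat([cv2.imread("pics/topc2.png"),cv2.imread("pics/sidec2.png")]))
E
```

```text
time_s: 8.0
tool_pos: [664.3, -191.2, 20.6]
tcp_rot: [[0.001, 1.0, -0.0], [1.0, -0.001, 0.0], [0.0, -0.0, -1.0]]
ft_force: [0.4, 0.2, 0.6]
finger_gap: 0.999
grip_force: 0.0
time_s: 8.62
tool_pos: [604.5, -120.9, 127.1]
tcp_rot: [[0.002, 1.0, 0.003], [1.0, -0.002, -0.0], [-0.0, 0.003, -1.0]]
ft_force: [0.5, 0.1, -0.2]
finger_gap: 1.0
grip_force: 0.0
time_s: 9.25
tool_pos: [453.3, 54.7, 125.9]
tcp_rot: [[0.002, 1.0, 0.0], [1.0, -0.002, 0.0], [0.0, 0.0, -1.0]]
ft_force: [0.8, 0.4, 1.2]
finger_gap: 0.998
grip_force: 0.0
time_s: 9.62
tool_pos: [445.4, 62.2, 125.9]
tcp_rot: [[0.002, 1.0, 0.001], [1.0, -0.002, -0.0], [-0.0, 0.001, -1.0]]
ft_force: [-0.0, 0.3, -0.2]
finger_gap: 1.002
grip_force: 0.0
```

View pics/c2.png

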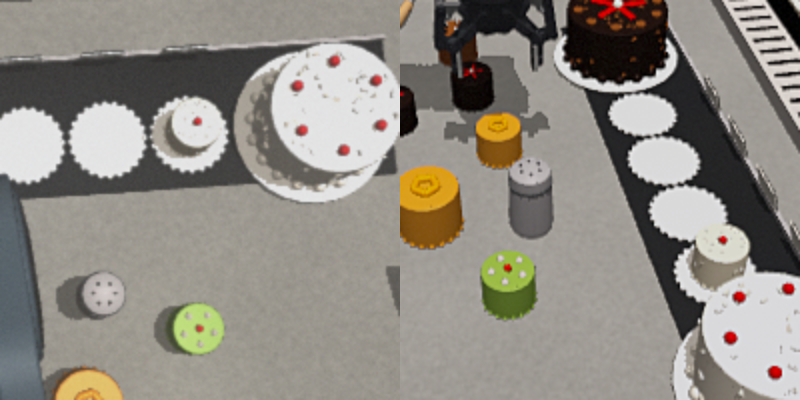

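Run:
```python
from m import *
f=dict(np.load("top2.npz")); p=f["pixels"].astype(int)
print("top cake centre by eye",ray(f,(368,131.7),59))
w=p[115:150,350:390].min(2)
c=cv2.HoughCircles(cv2.resize(f["pixels"][100:170,330:400,1],None,fx=6,fy=6,interpolation=cv2.INTER_CUBIC),cv2.HOUGH_GRADIENT,1,30,param1=100,param2=15,minRadius=70,maxRadius=90)
print(c if c is None else [(ray(f,(x/6+330-.4,y/6+100-.4),59).round(1),r/6) for x,y,r in c[0][:4]])
# cherry
h=(p[:,:,0]-p[:,:,1]>60); h[:,:350]=0;h[:,395:]=0;h[:110]=0;h[160:]=0
ys,xs=np.nonzero(h);print(len(xs),xs.mean(),ys.mean(),ray(f,(xs.mean(),ys.mean()),65))
f=dict(np.load("side2.npz"));print("side top centre",ray(f,(721/2-200+200,240/2+130),59),"cherry",ray(f,(723/2,240/2+130),64))
```

```text
top cake centre by eye [ 663.53654509 -189.02477712]
[(array([ 666. , -188.8]), np.float32(12.433333))]
11 368.6363636363636 130.0909090909091 [ 665.73105808 -189.33933981]
side top centre [ 665.38364754 -188.65838556] cherry [ 665.51804248 -193.44306825]
```

The cream cake is within about 1 mm of the board's centre and upright. Next is the caramel cake.

```bash
python3 -m creep '[[-0.06,0,-0.6,0,0,0,1],[0,0,-0.7,0,0,0,1],[0,0,-0.6,0,0,0,1],[0,0,-0.38,0,0,0,1],[0,0,0,0,0,0,1]]'
python3 -m creep '[[0,0,0,0,0,0,-1],[0,0,0,0,0,0,-1],[0,0,0,0,0,0,-1],[0,0,0,0,0,0,-1],[0,0,0,0,0,0,-1]]'
python3 -m creep '[[0,0,0.4,0,0,0,-1],[0,0,0.6,0,0,0,-1],[0,0,0.6,0,0,0,-1],[0,0,0,0,0,0,-1]]'
```

```text
time_s: 10.35
tool_pos: [440.7, 62.0, 10.5]
tcp_rot: [[0.003, 1.0, -0.003], [1.0, -0.003, -0.0], [-0.0, -0.003, -1.0]]
ft_force: [-0.1, -0.4, -0.0]
finger_gap: 0.998
grip_force: 0.0
time_s: 10.98
tool_pos: [442.2, 62.7, 12.9]
tcp_rot: [[0.002, 1.0, 0.002], [1.0, -0.002, -0.0], [-0.0, 0.002, -1.0]]
ft_force: [-1.6, -1.1, 6.8]
finger_gap: 0.687
grip_force: 64.4
time_s: 11.48
tool_pos: [443.1, 63.0, 94.1]
tcp_rot: [[0.001, 1.0, 0.005], [1.0, -0.001, 0.001], [0.001, 0.005, -1.0]]
ft_force: [0.7, -0.7, -1.7]
finger_gap: 0.688
grip_force: 64.8
```

```bash
python3 -m creep '[[0.72,-0.52,0,0,0,0,-1],[0.72,-0.52,0,0,0,0,-1],[0.72,-0.52,0,0,0,0,-1],[0.72,-0.52,0,0,0,0,-1],[0.72,-0.5,0,0,0,0,-1]]' >/dev/null
python3 -m creep '[[0.72,-0.5,0,0,0,0,-1],[0,0,0,0,0,0,-1],[0,0,0,0,0,0,-1],[0,0,0,0,0,0,-1]]'
```

```text
time_s: 12.6
tool_pos: [656.3, -90.5, 91.5]
tcp_rot: [[0.001, 1.0, -0.001], [1.0, -0.001, 0.0], [0.0, -0.001, -1.0]]
ft_force: [0.3, -0.8, -2.0]
finger_gap: 0.689
grip_force: 65.3
```

```bash
python3 -m creep '[[0.04,-0.03,-0.5,0,0,0,-1],[0,0,-0.5,0,0,0,-1],[0,0,-0.3,0,0,0,-1],[0,0,-0.08,0,0,0,-1],[0,0,0,0,0,0,-1]]'
python3 -m creep '[[0,0,-0.02,0,0,0,-1],[0,0,-0.01,0,0,0,-1],[0,0,0,0,0,0,-1]]'
```

```text
time_s: 13.22
tool_pos: [659.5, -92.6, 23.3]
tcp_rot: [[0.001, 1.0, 0.0], [1.0, -0.001, -0.0], [-0.0, 0.0, -1.0]]
ft_force: [-0.5, 0.1, -1.2]
finger_gap: 0.685
grip_force: 65.4
time_s: 13.6
tool_pos: [659.7, -92.8, 22.0]
tcp_rot: [[0.001, 1.0, 0.001], [1.0, -0.001, -0.0], [-0.0, 0.001, -1.0]]
ft_force: [-0.6, 0.1, 3.3]
finger_gap: 0.688
grip_force: 65.6
```

```bash
python3 -m creep '[[0,0,0,0,0,0,1],[0,0,0,0,0,0,1],[0,0,0,0,0,0,1],[0,0,0,0,0,0,1]]'
python3 -m creep '[[0,0,0.4,0,0,0,1],[0,0,0.7,0,0,0,1],[0,0,0.7,0,0,0,1],[-0.64,0.8,0.3,0,0,0,1],[-0.64,0.8,0,0,0,0,1]]' >/dev/null
python3 -m creep '[[-0.64,0.8,0,0,0,0,1],[-0.64,0.8,0,0,0,0,1],[-0.64,0.8,0,0,0,0,1],[-0.64,0.8,0,0,0,0,1],[-0.64,0.8,0,0,0,0,1]]' >/dev/null
python3 -m creep '[[-0.64,0.8,0,0,0,0,1],[0,0.8,0,0,0,0,1],[0,0.7,0,0,0,0,1],[0,0,0,0,0,0,1],[0,0,0,0,0,0,1]]'
python3 - <<'E'
from cell import eyes
from m import *
f=eyes.grab_frame("top");np.savez("top3.npz",**f)
m=masks(f["pixels"])["sat"]
c,bb,a=blob(m,(325,135));print(c,bb,a,"caramel on board z59:",ray(f,c,59))
E
```

```text
time_s: 14.1
tool_pos: [659.3, -92.7, 21.2]
tcp_rot: [[0.002, 1.0, -0.0], [1.0, -0.002, 0.0], [0.0, -0.0, -1.0]]
ft_force: [-0.2, 0.0, -0.1]
finger_gap: 0.996
grip_force: 0.0
time_s: 15.98
tool_pos: [403.0, 301.8, 126.1]
tcp_rot: [[0.001, 1.0, -0.001], [1.0, -0.001, -0.001], [-0.001, -0.001, -1.0]]
ft_force: [-0.1, -0.2, 0.0]
finger_gap: 0.996
grip_force: 0.0
[324.59798851 136.03563218] (312, 122, 27, 29) 580.0 caramel on board z59: [655.1591909  -87.97140651]
```

Caramel is centred to about 2 mm. Next is the milk cake.

```bash
python3 -m creep '[[0.02,0.02,-0.6,0,0,0,1],[0,0,-0.7,0,0,0,1],[0,0,-0.6,0,0,0,1],[0,0,-0.38,0,0,0,1],[0,0,0,0,0,0,1]]'
python3 -m creep '[[0,0,0,0,0,0,-1],[0,0,0,0,0,0,-1],[0,0,0,0,0,0,-1],[0,0,0,0,0,0,-1],[0,0,0,0,0,0,-1]]'
python3 -m creep '[[0,0,0.4,0,0,0,-1],[0,0,0.6,0,0,0,-1],[0,0,0.6,0,0,0,-1],[0,0,0,0,0,0,-1]]'
```

```text
time_s: 16.65
tool_pos: [403.5, 301.6, 11.3]
tcp_rot: [[0.003, 1.0, -0.002], [1.0, -0.003, -0.002], [-0.002, -0.002, -1.0]]
ft_force: [0.4, 0.2, -0.4]
finger_gap: 1.001
grip_force: 0.0
time_s: 17.27
tool_pos: [405.0, 303.4, 13.7]
tcp_rot: [[0.002, 1.0, 0.002], [1.0, -0.002, 0.001], [0.001, 0.002, -1.0]]
ft_force: [-1.6, -2.0, 5.9]
finger_gap: 0.691
grip_force: 63.8
time_s: 17.77
tool_pos: [405.8, 304.3, 95.0]
tcp_rot: [[0.001, 1.0, 0.004], [1.0, -0.001, 0.003], [0.003, 0.004, -1.0]]
ft_force: [0.6, 0.3, -1.8]
finger_gap: 0.688
grip_force: 64.7
```

```bash
python3 -m creep '[[0.3,-0.8,0,0,0,0,-1],[0.3,-0.8,0,0,0,0,-1],[0.3,-0.8,0,0,0,0,-1],[0.68,-0.58,0,0,0,0,-1],[0.68,-0.58,0,0,0,0,-1]]' >/dev/null
python3 -m creep '[[0.68,-0.58,0,0,0,0,-1],[0.68,-0.58,0,0,0,0,-1],[0.68,-0.58,0,0,0,0,-1],[0.68,-0.61,0,0,0,0,-1],[0,0,0,0,0,0,-1]]' >/dev/null
python3 -m creep '[[0,0,0,0,0,0,-1],[0,0,0,0,0,0,-1]]'
```

```text
time_s: 19.27
tool_pos: [652.3, 8.6, 92.0]
tcp_rot: [[0.001, 1.0, -0.001], [1.0, -0.001, 0.0], [0.0, -0.001, -1.0]]
ft_force: [-1.0, 0.6, -1.7]
finger_gap: 0.693
grip_force: 65.0
```

```bash
python3 -m creep '[[0.01,0,-0.5,0,0,0,-1],[0,0,-0.5,0,0,0,-1],[0,0,-0.3,0,0,0,-1],[0,0,-0.08,0,0,0,-1],[0,0,0,0,0,0,-1]]'
python3 -m creep '[[0,0,-0.02,0,0,0,-1],[0,0,-0.01,0,0,0,-1],[0,0,0,0,0,0,-1]]'
```

```text
time_s: 19.9
tool_pos: [653.9, 8.0, 23.9]
tcp_rot: [[0.001, 1.0, 0.0], [1.0, -0.001, 0.0], [0.0, 0.0, -1.0]]
ft_force: [-0.3, 0.5, -1.5]
finger_gap: 0.687
grip_force: 64.8
time_s: 20.27
tool_pos: [654.4, 7.8, 22.7]
tcp_rot: [[0.001, 1.0, 0.001], [1.0, -0.001, 0.0], [0.0, 0.001, -1.0]]
ft_force: [-0.3, 0.7, 5.8]
finger_gap: 0.688
grip_force: 65.3
```

```bash
python3 -m creep '[[0,0,0,0,0,0,1],[0,0,0,0,0,0,1],[0,0,0,0,0,0,1],[0,0,0,0,0,0,1]]' >/dev/null
python3 -m creep '[[0,0,0.4,0,0,0,1],[0,0,0.7,0,0,0,1],[0,0,0.7,0,0,0,1],[-0.68,0.52,0.3,0,0,0,1],[-0.68,0.52,0,0,0,0,1]]' >/dev/null
python3 -m creep '[[-0.68,0.52,0,0,0,0,1],[-0.68,0.52,0,0,0,0,1],[-0.68,0.52,0,0,0,0,1],[-0.68,0.52,0,0,0,0,1],[-0.65,0.5,0,0,0,0,1]]' >/dev/null
python3 -m creep '[[0,0,0,0,0,0,1],[0,0,0,0,0,0,1],[0,0,0,0,0,0,1]]'
python3 - <<'E'
from cell import eyes
from m import *
for n,(y,x) in dict(top=(70,210),side=(130,200)).items():
    f=eyes.grab_frame(n);np.savez(n+"4.npz",**f)
    cv2.imwrite(f"pics/{n}c4.png",cv2.resize(f["pixels"][y:y+200,x:x+200],None,fx=2,fy=2)[:,:,::-1])
cv2.imwrite("pics/c4.png",cv2.hconcat([cv2.imread("pics/topc4.png"),cv2.imread("pics/sidec4.png")]))
E
```

```text
time_s: 22.4
tool_pos: [418.1, 188.4, 126.8]
tcp_rot: [[0.002, 1.0, 0.0], [1.0, -0.002, 0.0], [0.0, 0.0, -1.0]]
ft_force: [0.3, -0.1, -0.8]
finger_gap: 1.002
grip_force: 0.0
```

View pics/c4.png

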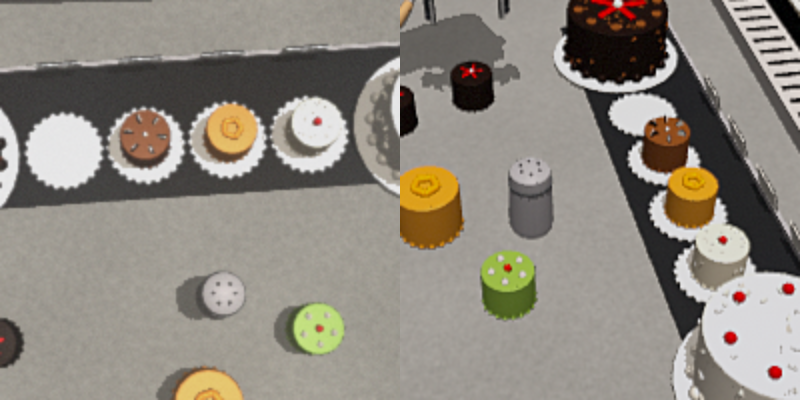

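The picture shows cream, caramel and milk upright and centred on their boards. In the top crop they are at (318,123), (231,131) and (146,137). Board 4 is empty. Next is the far dark cake.

```bash
python3 -m creep '[[-0.01,0,-0.6,0,0,0,1],[0,0,-0.7,0,0,0,1],[0,0,-0.6,0,0,0,1],[0,0,-0.38,0,0,0,1],[0,0,0,0,0,0,1]]'
python3 -m creep '[[0,0,0,0,0,0,-1],[0,0,0,0,0,0,-1],[0,0,0,0,0,0,-1],[0,0,0,0,0,0,-1],[0,0,0,0,0,0,-1]]'
python3 -m creep '[[0,0,0.4,0,0,0,-1],[0,0,0.6,0,0,0,-1],[0,0,0.6,0,0,0,-1],[0,0,0,0,0,0,-1]]'
```

```text
time_s: 23.12
tool_pos: [416.1, 188.0, 11.6]
tcp_rot: [[0.002, 1.0, -0.003], [1.0, -0.002, -0.001], [-0.001, -0.003, -1.0]]
ft_force: [-0.5, -0.5, 0.5]
finger_gap: 0.999
grip_force: 0.0
time_s: 23.75
tool_pos: [417.6, 189.0, 14.0]
tcp_rot: [[0.002, 1.0, 0.002], [1.0, -0.002, 0.001], [0.001, 0.002, -1.0]]
ft_force: [0.6, -0.5, 7.0]
finger_gap: 0.686
grip_force: 63.7
time_s: 24.25
tool_pos: [418.4, 189.5, 95.2]
tcp_rot: [[0.001, 1.0, 0.005], [1.0, -0.001, 0.002], [0.002, 0.005, -1.0]]
ft_force: [1.7, 0.5, -2.2]
finger_gap: 0.69
grip_force: 64.7
```

```bash
python3 -m creep '[[0.4,-0.8,0,0,0,0,-1],[0.7,-0.8,0,0,0,0,-1],[0.7,0,0,0,0,0,-1],[0.7,0,0,0,0,0,-1],[0.7,0,0,0,0,0,-1]]' >/dev/null
python3 -m creep '[[0.7,0,0,0,0,0,-1],[0.72,-0.01,0,0,0,0,-1],[0,0,0,0,0,0,-1],[0,0,0,0,0,0,-1],[0,0,0,0,0,0,-1]]'
```

```text
time_s: 25.5
tool_pos: [646.7, 108.3, 92.6]
tcp_rot: [[0.001, 1.0, -0.001], [1.0, -0.001, -0.0], [-0.0, -0.001, -1.0]]
ft_force: [0.4, 1.1, -1.1]
finger_gap: 0.685
grip_force: 65.0
```

```bash
python3 -m creep '[[0.03,0,-0.5,0,0,0,-1],[0,0,-0.5,0,0,0,-1],[0,0,-0.3,0,0,0,-1],[0,0,-0.08,0,0,0,-1],[0,0,0,0,0,0,-1]]'
python3 -m creep '[[0,0,-0.02,0,0,0,-1],[0,0,-0.01,0,0,0,-1],[0,0,0,0,0,0,-1]]'
```

```text
time_s: 26.12
tool_pos: [649.4, 108.3, 24.3]
tcp_rot: [[0.001, 1.0, 0.0], [1.0, -0.001, 0.0], [0.0, 0.0, -1.0]]
ft_force: [-1.0, 0.1, -1.1]
finger_gap: 0.689
grip_force: 65.0
time_s: 26.5
tool_pos: [649.8, 108.3, 23.1]
tcp_rot: [[0.002, 1.0, 0.001], [1.0, -0.002, 0.0], [0.0, 0.001, -1.0]]
ft_force: [-1.0, -1.4, 4.8]
finger_gap: 0.69
grip_force: 65.3
```

```bash
python3 -m creep '[[0,0,0,0,0,0,1],[0,0,0,0,0,0,1],[0,0,0,0,0,0,1],[0,0,0,0,0,0,1]]' >/dev/null
python3 -m creep '[[0,0,0.4,0,0,0,1],[0,0,0.7,0,0,0,1],[0,0,0.7,0,0,0,1],[-0.7,0,0.6,0,0,0,1],[-0.7,0.3,0.4,0,0,0,1]]' >/dev/null
python3 -m creep '[[-0.7,0.7,0,0,0,0,1],[-0.7,0.7,0,0,0,0,1],[-0.7,0.7,0,0,0,0,1],[-0.5,0.7,0,0,0,0,1],[0,0,0,0,0,0,1]]'
python3 - <<'E'
from cell import eyes
from m import *
for n,(y,x) in dict(top=(70,210),side=(130,200)).items():
    f=eyes.grab_frame(n);np.savez(n+"5.npz",**f)
    cv2.imwrite(f"pics/{n}c5.png",cv2.resize(f["pixels"][y:y+200,x:x+200],None,fx=2,fy=2)[:,:,::-1])
    if n=="top":
        for b in((664.3,-189.8),(659.4,-90.2),(654.1,9.8),(649.6,110)):
            u,v=proj(f,np.array([*b,59.])); x0,y0=int(u)-20,int(v)-20
            g=cv2.resize(f["pixels"][y0:y0+40,x0:x0+40,1],None,fx=6,fy=6,interpolation=cv2.INTER_CUBIC)
            c=cv2.HoughCircles(g,cv2.HOUGH_GRADIENT,1,200,param1=100,param2=8,minRadius=70,maxRadius=86)
            if c is not None: q=c[0][0]; print(b,(ray(f,(q[0]/6+x0-.4,q[1]/6+y0-.4),59)-b).round(1),q[2]/6)
cv2.imwrite("pics/c5.png",cv2.hconcat([cv2.imread("pics/topc5.png"),cv2.imread("pics/sidec5.png")]))
E
```

```text
time_s: 28.25
tool_pos: [447.7, 265.1, 162.5]
tcp_rot: [[-0.002, 1.0, -0.0], [1.0, 0.002, 0.0], [0.0, -0.0, -1.0]]
ft_force: [-0.2, -0.1, 0.8]
finger_gap: 0.997
grip_force: 0.0
(664.3, -189.8) [1.3 1.4] 12.216667
(659.4, -90.2) [ 2.4 -1.3] 12.933333
(654.1, 9.8) [-1.   0.7] 13.133334
(649.6, 110) [-1.7  0.4] 13.133334
```

View pics/c5.png

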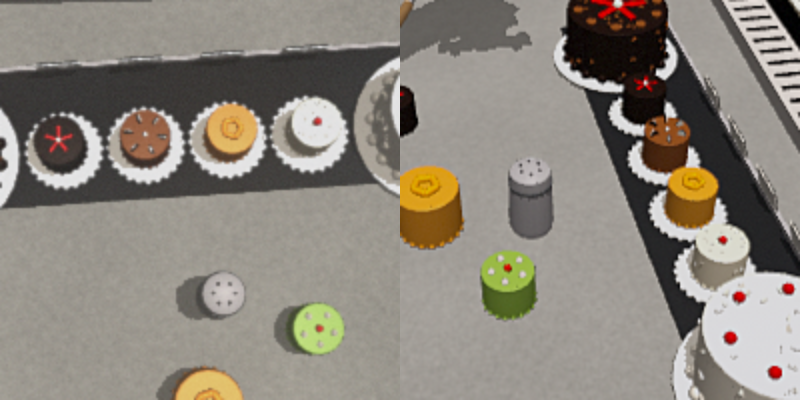

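All four cakes stand upright on their boards within about 2 mm of centre, in the right order, and the pistachio cake hasn't moved. The arm is clear, so I'm handing in.

```bash
python3 -c "from cell import job_done; print(job_done())"
```

```text
the job is handed in; nothing more can be done
None
```

The job is handed in at about 28 s: cream, caramel, milk and dark stand upright in that order from the coconut cake, each within about 3 mm of its board's centre, and the pistachio cake was left alone.

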